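# Push the tartlet tin past the spring flap into the wash-up bin

## Robot

A 7-joint arm with a two-finger parallel gripper is mounted at the origin on the work surface. World frame = base frame: x ahead of the robot, y to its left, z up, the work surface at z = 0. Lengths are in mm, angles in degrees, forces in N, time in s.
With the tool pointing down it reaches from about 400 to 875 mm from the base axis. Payload 19.3 kg.
Tool frame: the origin (TCP) lies at the very end of the fingers, on their centre line; the grasp point (between the pads) lies 19 mm behind it; z points along the fingers, x is the direction in which the jaws open and shut, and the axes are right-handed (so a half turn about z gives the same grasp; the last joint's range is limited). The gripper opens to 85 mm and grips with 20 to 120 N. Pads are 22 mm wide; open, the fingers measure 114 mm over their backs; the gripper's body (76 mm by 85 mm) begins 54 mm behind the grasp point. The pads swing forward as they close: fully open they stand 13 mm farther back than shut.
Start: joints at [-73.006, 29.874, -2.08, 91.645, 1.215, 58.505, -6.463], TCP at [224.162, 583.409, 231.291] pointing down, gripper open.
Joint ranges: [-166.77, 166.77], [-17.47, 122.26], [-85.68, 81.53], [9.62, 139.38], [-72.42, 252.41], [9.2, 110.78], [-144.41, 144.41]. Speed limits (degrees/s): [108.29, 108.29, 136.94, 136.94, 172.46, 172.46, 172.46].

## Interface

Orientations are given as a 3x3 rotation matrix whose columns are the frame's x, y, z axes.
In Python, from station import state, grab_frame, camera_info, job gives the robot as it stands.
- The arm moves only by the shell command python3 -m inch 'ROWS' [FORCE]. ROWS is JSON, a list that holds one entry, the list of rows, each a list of 7 numbers: the opening, from 0 (shut) to 1 (fully open), then the shift along the tool's x, y, z in m, then the turn, a rotation vector about the tool's x, y, z in degrees. In form: [[[claw, x, y, z, rx, ry, rz], ...]]. A call has 1 to 10 rows; each row is the pose to reach, as a shift and turn from the pose commanded when the call began, along the tool's axes at that moment; what a row does not reach only later rows make up. A row lasts 1/12 s, in which the tool goes at most 41.7 mm and 7.16 degrees, less where a joint would pass 70% of its speed; a pose out of reach is approached as far as the arm can. A call with a gripper value outside its range is refused whole. The fingers move at their own pace and stop on an object; FORCE is the grip in N (left out, the last holds). Time passes only in rows, so rows that repeat a pose let the fingers close. It gives the time, the measured TCP pose, the force and the opening at its end, in the units of the state.
- state(): the state, without advancing time (a new reading comes with each control period).
- grab_frame(name): name is "scene" or "top" or "wrist"; returns (picture, depth): 480x640x3 uint8, red, green, blue; 480x640 float32, mm along the optical axis (not along the pixel's ray), 0 where there is no reading.
- camera_info(name): a dict with "fx", "fy", "cx", "cy" (pixels), "rvec" (rotation vector, rad) and "tvec" (3), from world to camera coordinates, as OpenCV has them; the wrist camera has in their place "mount" (4x4, takes a point from camera to tool coordinates, whose origin is the TCP and whose axes are the tool frame's). Camera axes: x right, y down, z forward; pixel columns grow to the right and rows downward; lengths in mm; the calibration is good to about 2 mm. A picture is of the moment at which its call begins: read the wrist's pose just before it. camera_info takes no time and is no camera call.
- job.hand_in(): hands the job in, once; it reports no verdict.
The state is a dict: "time_s": time; "joint_positions": joint angles; "joint_velocities": joint speeds; "joint_torque": joint torques, N m; "position": TCP position; "eef_rot": TCP orientation; "wrist_force": force on the tool from outside, world axes, zero at the start; "torque": the same for the moment, N m; "opening": opening from 0.0 (shut) to 1.0 (fully open).
Only numpy, scipy, OpenCV 4.12 (cv2) and the standard library are available. Lean on these libraries where they do the work, as an engineer would, in place of code of your own. Each camera call takes 0.05 s, during which the arm holds its last target. There are 200 camera calls.

## Task

Put the used tartlet tin into the steel wash-up bin without picking it up: push the self-closing guard flap well open with one finger and, while that finger keeps it open, push the tin along the shelf with the other finger, through the doorway, until it drops into the bin. Do not grip or lift the tin, do not let the flap press on it, and leave everything else where it stands. Finish with the hand clear and the flap swung shut again.

Things in the scene. Friction and masses are not known exactly. Their poses are not given: they have to be found in the camera images.
- bin: Fixed stainless steel wash-up bin, 330 mm long (x), 215 mm wide (y), no roof. Origin on the table under the middle of its doorway; x points from the shelf through the doorway into the bin, z up. Loading shelf without rims: level, top 85 mm above the table, x = -175 to -5 mm, y = -75 to +140 mm.
- doorway (a point): Middle of the doorway at shelf height, bin x = 0, y = 0, z = 85 mm; bin axes. Doorway without lintel, 100 mm wide, y = -50 to +50 mm, closed by the flap. On its -y side a hinge post (14 x 18 mm, y = -73 to -55 mm, 46 mm above the shelf), on its +y side a fixed upright panel (6 mm thick, y = 51 to 140 mm, 25 mm above the shelf).
- well (a point): Centre of the floor of the bin's open well, bin x = 72.5, y = 32.5, z = 8 mm; bin axes. The well begins where the shelf ends: inside x = -5 to +150, y = -70 to +135 mm of the bin, walls up to 85 mm above the table, nothing above it.
- flap_hinge (a point): Point on the flap's upright hinge axis at shelf height, at x = 0, y = -50, z = 85 mm of the bin; its axes are the bin's axes.
- flap_edge (a point): Middle of the flap's free upright edge, 97 mm from the hinge axis. The flap is a plain aluminium plate 4 mm thick, 96 mm long and 40 mm tall, its lower edge 3 mm above shelf level, its top 43 mm above it.
- flap (a joint): Flap angle about its upright hinge, rad: 0 shut across the doorway, growing as the free edge swings into the bin (+x of the bin), at most 1.5. It opens that way only. A spring shuts it: 0.05 Nm at 0 rising to about 0.23 Nm at 1.5, so 1 to 6 N for a fingertip, more near the hinge; it shuts within about half a second when let go.
- tin: Loose round tartlet tin of thin steel, open on top, 46 mm across at the foot and 50 mm at the rim, 26 mm high, about 70 g, upright on the shelf in front of the flap, 95 to 130 mm before it. Origin at the centre of its underside, z up.
- muffin_cup_a: Orange muffin cup, 68 mm across, 36 mm high, standing on the bin's shelf before the fixed panel; stays there. Origin at the centre of its underside.
- spice_jar: Small glass spice jar with a steel cap, 40 mm across, 62 mm high, on the shelf beside the muffin cup; stays there. Origin at the centre of its underside.
- muffin_cup_b: The other orange muffin cup, 68 mm across, 36 mm high, on the table; bystander. Origin at the centre of its underside.
- pizza_pan: Round aluminium pizza pan, 300 mm across, 12 mm high, on the table; bystander. Origin at the centre of its underside.
- lid: Black plastic lid, 150 mm across, with a knob, 32 mm high, on the table; bystander. Origin at the centre of its underside.
- cooling_rack: Stainless steel wire cooling rack, 250 x 300 mm, 24 mm high, on the table; bystander. Origin under its centre on the table.
- mug: White mug, 80 mm across, 90 mm high, on the table; bystander. Origin at the centre of its underside.
Mind the look-alikes: they are no part of the job. What is shaped like the tin but blue is not meant.

How it is judged (in metres and radians):
On the way, in this order (a step that is already met when the one before it is completed fails the run):
1. a finger holds the flap well open (over 0.6 rad) while the tin is still on the shelf (value of joint flap above 0.6 rad and contact force between the fingers and flap above 0.1 N and z of tin in the frame of bin above 0.075 m and x of tin in the frame of bin below 0 m), for 0.1 s.
2. the tin has dropped into the bin while a finger still holds the flap open (z of tin in the frame of bin below 0.06 m and x of tin in the frame of bin above -0.005 m and value of joint flap above 0.5 rad and contact force between the fingers and flap above 0.1 N), for 0.1 s.
At the end, for the whole second after the job is handed in: The tin lies at rest in the well of the bin (its origin less than 50 mm above the table, inside the walls), the flap is shut to within 0.1 rad and every other thing is within 15 mm of where it stood (z of tin in the frame of bin below 0.05 m and x of tin in the frame of bin between -0.006 and 0.155 m and y of tin in the frame of bin between -0.072 and 0.137 m and value of joint flap below 0.1 rad and linear speed of tin below 0.02 m/s and distance of each of muffin_cup_a, spice_jar, muffin_cup_b, pizza_pan, lid, cooling_rack, mug from where it was at the start of the episode below 0.015 m); the robot touches nothing.
It fails at once if the tin is lifted more than 12 mm off the shelf (z of tin in the frame of bin above 0.097 m).
It fails at once if the tin is gripped or pushed harder than 12 N (contact force between the fingers and tin above 12 N).
It fails at once if the flap presses on the tin with more than 1.5 N (contact force between flap and tin above 1.5 N).
It fails at once if another thing is moved by more than 25 mm (distance of any of muffin_cup_a, spice_jar, muffin_cup_b, pizza_pan, lid, cooling_rack, mug from where it was at the start of the episode above 0.025 m).
It also fails if it takes over 32 s, if anything falls off the work surface, if the arm or the gripper's body presses on something with over 40 N, if the wrist force passes 120 N, or if a joint passes its speed limit or range.

## Working session

There is one attempt and no reset: what is moved stays moved. The work goes in short steps, Python scripts to look and compute and a shell command to move; the robot and the scene stay as the last step left them, time stands still between calls to the robot, and variables do not carry over. Pictures are saved under pics/ and viewed, on a budget of 10 in all, crops included, one or two more only if the job needs it, and the job is handed in when it is done.

```bash
mkdir -p pics; ls; cat > h.py <<'E'
import numpy as np, cv2
from station import state, grab_frame, camera_info, job
def cam(n):
    c=camera_info(n);K=np.array([[c['fx'],0,c['cx']],[0,c['fy'],c['cy']],[0,0,1.]])
    if 'mount' in c:
        s=state();T=np.eye(4);T[:3,:3]=s['eef_rot'];T[:3,3]=s['position'];M=T@np.array(c['mount']);return K,M
    R=cv2.Rodrigues(np.array(c['rvec'],float))[0];M=np.eye(4);M[:3,:3]=R.T;M[:3,3]=-R.T@np.array(c['tvec'],float).ravel();return K,M
def ray(K,M,uv,z):
    d=M[:3,:3]@np.linalg.inv(K)@np.array([uv[0],uv[1],1.]);o=M[:3,3];return o+d*(z-o[2])/d[2]
def cloud(K,M,D):
    v,u=np.mgrid[:480,:640];P=np.stack([(u-K[0,2])/K[0,0]*D,(v-K[1,2])/K[1,1]*D,D],-1);return P@M[:3,:3].T+M[:3,3]
E
python3 - <<'E'
from h import *
print(state())
for n in('scene','top'):
    K,M=cam(n);p,d=grab_frame(n);cv2.imwrite(f'pics/{n}0.png',p[:,:,::-1]);np.savez(f'{n}0.npz',p=p,d=d,K=K,M=M);print(n,M[:3,3].round(),K[0,0])
E
```

```text
pics
{'time_s': 0.0, 'joint_positions': array([-73.008172  ,  29.91120843,  -2.08295572,  91.67292717,
         1.21224174,  58.50379568,  -6.46273522]), 'joint_velocities': array([ 0.03277986, -0.01016065, -0.03039844, -0.00366143, -0.00148489,
        0.01160281, -0.15169275]), 'joint_torque': array([-3.26527270e-04, -9.27107191e+01,  1.97969958e+00, -3.69938207e+01,
        1.78260991e-02,  8.18463770e-03,  3.44667842e-05]), 'position': array([224.01114057, 583.11891738, 230.70843239]), 'eef_rot': array([[ 3.58600324e-01,  9.33491114e-01, -3.83247686e-04],
       [ 9.33490483e-01, -3.58600527e-01, -1.08669074e-03],
       [-1.15184897e-03,  3.19295843e-05, -9.99999336e-01]]), 'wrist_force': array([ 0.60000868,  1.02120837, -0.67879699]), 'torque': array([ 0.00599346,  0.01357584, -0.01922705]), 'opening': 0.9994858716497728}
scene [1038. -611. 1102.] 542.438442100646
top [ 113.  -16. 1903.] 620.467507803663
```

View pics/scene0.png

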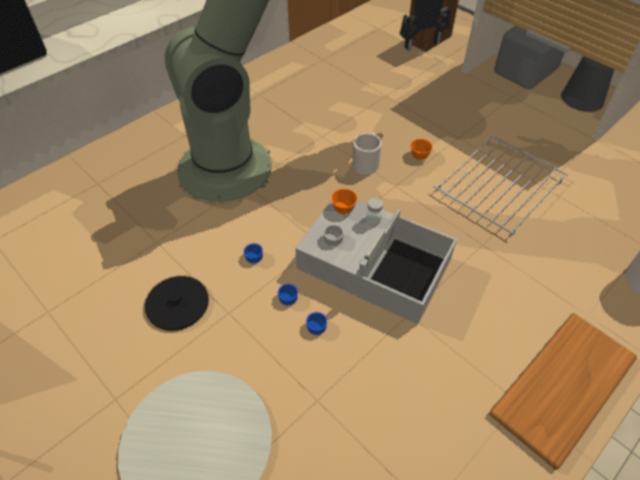

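View pics/top0.png

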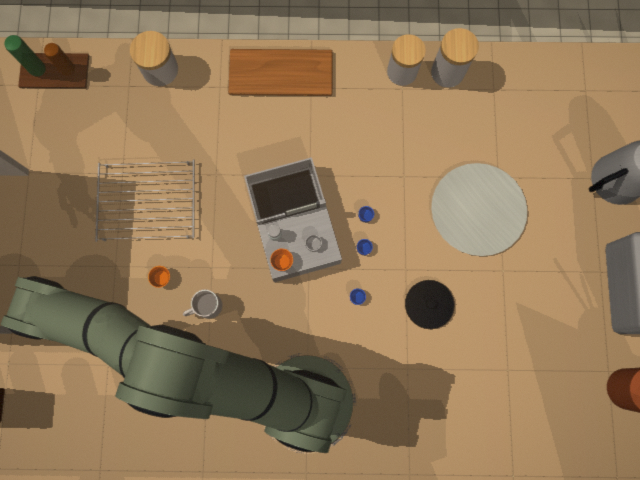

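The top view shows the bin at (247–340, 160–280), with the grey tin at about (315, 243) on its shelf. The muffin cup (282, 260) and jar (275, 232) stand beside it, and three blue look-alikes stand on the table at (367, 214), (364, 247) and (358, 297). Next I'll make a rough bin fit from the depth.

```bash
python3 - <<'E'
from h import *
for n in('top','scene'):
    f=np.load(n+'0.npz');P=cloud(f['K'],f['M'],f['d'].astype(float))
    z=P[...,2];roi=np.zeros(z.shape,bool)
    if n=='top': roi[150:290,235:350]=1
    else: roi[190:325,290:465]=1
    m=roi&(z>70)&(z<105)&(f['d']>0)
    pts=P[m][:,:2].astype(np.float32);r=cv2.minAreaRect(pts);print(n,len(pts),r,cv2.boxPoints(r).round())
    m2=roi&(abs(z-85)<6);print(np.median(z[m2]))
    hi=roi&(z>100);print('high pts',hi.sum(),P[hi].mean(0))
f=np.load('top0.npz')
for uv in [(315,243),(282,260),(275,232)]: print(uv,ray(f['K'],f['M'],uv,100).round())
c=camera_info('wrist');print(c)
E
```

```text
top 4147 ((543.9410400390625, 50.85027313232422), (335.34259033203125, 215.58604431152344), 16.471176147460938) [[ 353.  107.]
 [ 414. -100.]
 [ 735.   -5.]
 [ 674.  202.]]
85.35019574589478
high pts 738 [457.63060669  54.08310587 263.88659548]
scene 5257 ((543.675537109375, 50.168975830078125), (332.3761901855469, 221.4749298095703), 17.249984741210938) [[ 352.  107.]
 [ 418. -105.]
 [ 735.   -6.]
 [ 670.  205.]]
85.77730844388003
high pts 1313 [529.06084206   3.42073364 196.14954756]
(315, 243) [460. -19. 100.]
(282, 260) [408.  77. 100.]
(275, 232) [492. 100. 100.]
{'fx': 362.4480891001089, 'fy': 362.4480891001089, 'cx': 316.87893280906616, 'cy': 240.43154823771263, 'mount': array([[ 9.99999393e-01,  8.36908194e-04,  7.16024490e-04,
         1.75916410e+00],
       [-1.02179925e-03,  9.47596181e-01,  3.19468988e-01,
        -8.10539917e+01],
       [-4.11135858e-04, -3.19469526e-01,  9.47596461e-01,
        -1.41423198e+02],
       [ 0.00000000e+00,  0.00000000e+00,  0.00000000e+00,
         1.00000000e+00]])}
```

```bash
python3 -m inch '[[[1,-0.04,0.045,0,0,0,5],[1,-0.08,0.09,0,0,0,10],[1,-0.12,0.13,0,0,0,15],[1,-0.16,0.17,0,0,0,20],[1,-0.19,0.205,0,0,0,25],[1,-0.22,0.24,0,0,0,30],[1,-0.25,0.27,0,0,0,35],[1,-0.28,0.3,0,0,0,40],[1,-0.31,0.33,0,0,0,46],[1,-0.34,0.36,0,0,0,52]]]'; python3 - <<'E'
from h import *
s=state();R=np.array(s['eef_rot']);print(R.T@(np.array([502.5,14.5,231])-s['position']), np.degrees(np.arctan2(R[1,0],R[0,0])),s['joint_positions'].round())
E
```

```text
time_s: 0.93
position: [406.0, 206.5, 231.4]
eef_rot: [[0.958, 0.287, -0.0], [0.287, -0.958, 0.0], [0.0, -0.0, -1.0]]
wrist_force: [1.8, 0.7, -0.1]
opening: 0.999
[ 37.29327584 211.61056601   0.31345049] 16.70276183162268 [-48.  15.  16. 117.  -5.  49. -12.]
```

```bash
python3 -m inch '[[[1,0.006,0.035,0,0,0,0],[1,0.012,0.07,0,0,0,0],[1,0.018,0.105,0,0,0,0],[1,0.024,0.14,0,0,0,0],[1,0.03,0.175,0,0,0,0],[1,0.037,0.211,0,0,0,0],[1,0.037,0.211,0,0,0,0],[1,0.037,0.211,0,0,0,0]]]'; python3 - <<'E'
from h import *
K,M=cam('wrist');p,d=grab_frame('wrist');np.savez('w1.npz',p=p,d=d,K=K,M=M);cv2.imwrite('pics/w1.png',p[:,:,::-1])
print(state()['joint_positions'].round(), state()['position'])
E
```

```text
time_s: 1.6
position: [502.9, 15.5, 231.0]
eef_rot: [[0.957, 0.289, -0.001], [0.289, -0.957, -0.001], [-0.001, 0.001, -1.0]]
wrist_force: [0.1, 1.0, -0.2]
opening: 0.998
[-25.  20.  21. 111.  -9.  51.  17.] [502.47650935  17.03651044 230.95883397]
```

View pics/w1.png

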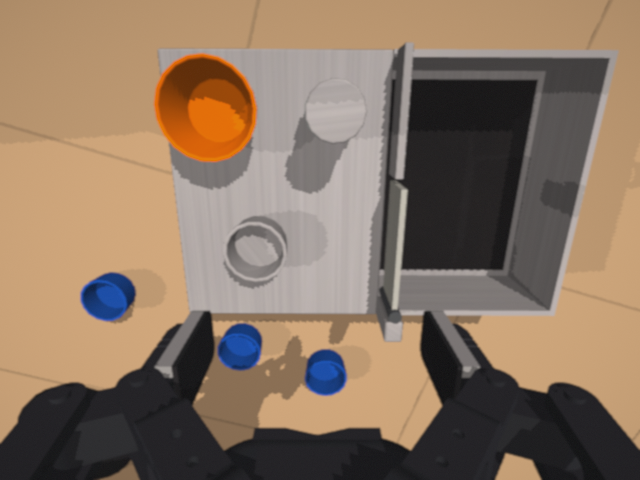

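The wrist view shows the grey tin at (256, 250) on the shelf. The flap runs from (398, 180) to the post at (392, 325), the muffin cup is at (206, 107) and the jar at (336, 110). The grey tin fits the description; the blue ones at (108, 297), (240, 347) and (325, 372) are the look-alikes. Now I'll measure these and make the enlarged crop.

```bash
python3 - <<'E'
from h import *
f=np.load('w1.npz');K,M,d,p=f['K'],f['M'],f['d'].astype(float),f['p'];P=cloud(K,M,d);z=P[...,2]
v,u=np.mgrid[:480,:640]
ok=(d>0)
m=ok&(abs(z-85)<7)&(v<345)
pts=P[m];r=cv2.minAreaRect(pts[:,:2].astype(np.float32));print(len(pts),r)
sh=m&(u<380)&(v>60)&(v<305); print('shelf z',np.median(z[sh]))
a=np.radians(r[2]);a=a if a<np.pi/4 else a-np.pi/2;print('yaw',np.degrees(a))
ex=np.array([np.cos(a),np.sin(a)]);ey=np.array([-ex[1],ex[0]])
O=np.array(r[0])+10*ex-32.5*ey;print('O',O)
B=lambda Q:np.stack([(Q[...,:2]-O)@ex,(Q[...,:2]-O)@ey,Q[...,2]],-1)
def show(n,mm):
    Q=B(P[mm]);print(n,len(Q),'min',np.percentile(Q,2,axis=0).round(1),'max',np.percentile(Q,98,axis=0).round(1), cv2.minEnclosingCircle(Q[:,:2].astype(np.float32)))
show('tin',ok&(z>100)&(z<118)&(u>215)&(u<300)&(v>205)&(v<295))
show('jar',ok&(z>135)&(u>290)&(u<375)&(v>60)&(v<150))
show('muf',ok&(z>112)&(u>140)&(u<265)&(v>45)&(v<170))
show('flap',ok&(z>112)&(z<131)&(u>375)&(u<415)&(v>185)&(v<295))
show('post',ok&(z>125)&(u>375)&(u<415)&(v>305)&(v<345))
# tin rim ellipse by ray
for uv in [(225,250),(287,250),(256,222),(256,281)]:
    q=ray(K,M,uv,111);print(uv,B(q).round(1))
T=np.linalg.inv(np.vstack([np.c_[state()['eef_rot'],state()['position']],[0,0,0,1]]))
mm=ok&(d<250)&(v<470)
Q=P@T[:3,:3].T+T[:3,3]
for n,s in(('L',mm&(u<250)&(v<385)),('R',mm&(u>400)&(v<385))):
    q=Q[s];print(n,len(q),q.min(0).round(),q.max(0).round());t=q[q[:,2]>q[:,2].max()-6];print(np.percentile(t,[2,50,98],axis=0).round())
c=cv2.resize(p[190:310,200:420],None,fx=3.5,fy=3.5);cv2.imwrite('pics/tin.png',c[:,:,::-1])
E
```

```text
52616 ((546.2174072265625, 51.658714294433594), (331.5574035644531, 216.1558837890625), 16.58974838256836)
shelf z 83.90120910935434
yaw 16.589748382568363
O [565.08044309  23.36673879]
tin 1182 min [-131.3  -28.2  100.4] max [-84.5  18.8 110.9] ((-108.12281036376953, -5.138750076293945), 24.832374572753906)
jar 3114 min [-65.4  80.9 144.3] max [-33.3 113.4 147.2] ((-49.51081466674805, 97.12244415283203), 18.275487899780273)
muf 2676 min [-165.4   66.4  112.3] max [-101.6  130.   121. ] ((-133.79014587402344, 98.11693572998047), 33.85773849487305)
flap 1092 min [ -2.9 -31.8 112.7] max [  1.2  47.3 128. ] ((-1.439697265625, 4.492002964019775), 43.089927673339844)
post 554 min [ -7.6 -71.1 125.8] max [  5.6 -43.3 131.7] ((-0.2581106424331665, -57.39508056640625), 15.705697059631348)
(225, 250) [-130.2   -3.   111. ]
(287, 250) [-82.6  -2.8 111. ]
(256, 222) [-105.3   19.4  111. ]
(256, 281) [-107.7  -29.   111. ]
L 7486 [-105. -120.  -60.] [-40.  12. 133.]
[[ -95. -113.  127.]
 [ -77. -110.  129.]
 [ -50.  -97.  132.]]
R 5059 [  43. -128.  -60.] [ 73.  13. 134.]
[[  59. -128.  128.]
 [  59. -123.  130.]
 [  59. -117.  133.]]
```

View pics/tin.png

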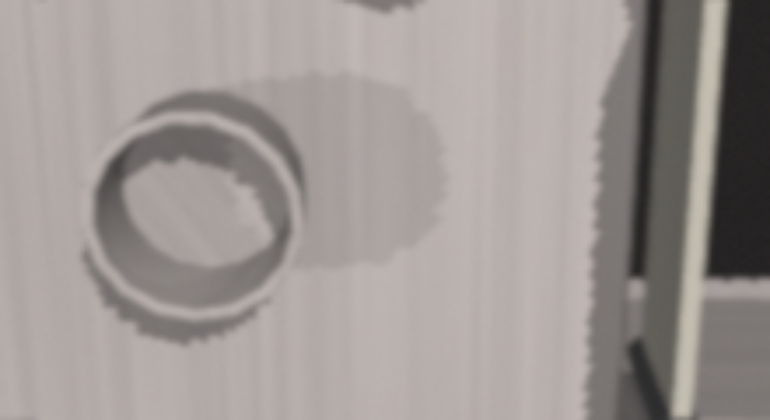

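The crop confirms a grey, open steel tin standing upright, with its centre at about bin (-108, -5). Next I need the fingertips in the tool frame.

```bash
python3 - <<'E'
from h import *
f=np.load('w1.npz');K,M,d=f['K'],f['M'],f['d'].astype(float);c=np.array(camera_info('wrist')['mount'])
Q=cloud(K,c,d);ok=(d>0)&(Q[...,2]<20)&(abs(Q[...,1])<30)&(Q[...,2]>-60)
for s in(-1,1):
    q=Q[ok&(Q[...,0]*s>0)];print(s,len(q))
    for lo in range(-60,20,8):
        t=q[(q[:,2]>=lo)&(q[:,2]<lo+8)]
        if len(t): print(lo,len(t),t.min(0).round(1),t.max(0).round(1))
s=state();R=np.array(s['eef_rot']);print(s['position'])
a=np.radians(16.6);ex=np.array([np.cos(a),np.sin(a)]);ey=np.array([-ex[1],ex[0]]);O=np.array([565.1,23.4])
B=s['position'][:2]-O;print('tcp in bin',B@ex,B@ey)
E
```

```text
-1 5252
-60 1334 [-71.  -15.1 -60. ] [-38.   -6.2 -52. ]
-52 942 [-54.4 -12.9 -52. ] [-40.2   5.8 -44. ]
-44 999 [-54.8 -12.8 -44. ] [-40.1  11.2 -36. ]
-36 845 [-54.4 -12.7 -36. ] [-40.1  10.7 -28. ]
-28 722 [-54.6 -12.6 -28. ] [-40.2  10.5 -20. ]
-20 400 [-52.5 -12.6 -20. ] [-40.3  11.  -12. ]
-12 10 [-41.   -6.8 -12. ] [-40.8   7.1 -11.6]
1 5231
-60 1321 [ 42.6 -15.3 -60. ] [ 76.6  -6.4 -52. ]
-52 933 [ 44.  -13.  -51.9] [ 57.8   6.7 -44. ]
-44 1011 [ 44.1 -13.  -44. ] [ 58.9  10.1 -36. ]
-36 854 [ 44.1 -12.5 -36. ] [ 58.8  10.7 -28. ]
-28 706 [ 44.1 -12.7 -28. ] [ 58.4  11.3 -20. ]
-20 403 [ 44.2 -12.5 -20. ] [ 57.3  10.6 -12. ]
-12 3 [ 44.7  -4.6 -12. ] [ 45.    6.9 -11.7]
[502.47650935  17.03651044 230.95883397]
tcp in bin -61.83147972882939 11.792527103571757
```

```bash
python3 -m inch '[[[1,-0.02,0.011,0.02,0,0,0],[1,-0.037,0.022,0.05,0,0,0],[1,-0.037,0.022,0.08,0,0,0],[1,-0.037,0.022,0.1,0,0,0],[1,-0.037,0.022,0.1,0,0,0],[1,-0.037,0.022,0.1,0,0,0]]]'; python3 - <<'E'
from h import *
K,M=cam('wrist');p,d=grab_frame('wrist');np.savez('w2.npz',p=p,d=d,K=K,M=M);cv2.imwrite('pics/w2.png',p[:,:,::-1])
c=np.array(camera_info('wrist')['mount']);Q=cloud(K,c,d.astype(float))
s=state();a=np.radians(16.6);ex=np.array([np.cos(a),np.sin(a)]);ey=np.array([-ex[1],ex[0]]);O=np.array([565.1,23.4])
B=s['position'][:2]-O;print('tcp in bin',B@ex,B@ey,s['position'][2])
W=cloud(K,M,d.astype(float));b=W[...,:2]-O;bx,by=b@ex,b@ey
m=(d>0)&(W[...,2]>95)&(W[...,2]<115)&(abs(bx+108)<32)&(abs(by+5)<32)
print(m.sum(),cv2.minEnclosingCircle(np.stack([bx[m],by[m]],-1).astype(np.float32)),'tool',np.percentile(Q[m],[1,99],axis=0).round(1))
E
```

```text
time_s: 2.15
position: [473.2, -13.6, 131.2]
eef_rot: [[0.956, 0.293, -0.002], [0.293, -0.956, -0.0], [-0.002, -0.0, -1.0]]
wrist_force: [-0.3, 0.3, 0.7]
opening: 1.002
tcp in bin -97.96231936350692 -9.499026660102261 132.06959115277607
3620 ((-108.42802429199219, -5.195047378540039), 25.073637008666992) tool [[-32.9 -28.3  20.4]
 [ 14.   19.3  35.9]]
```

View pics/w2.png

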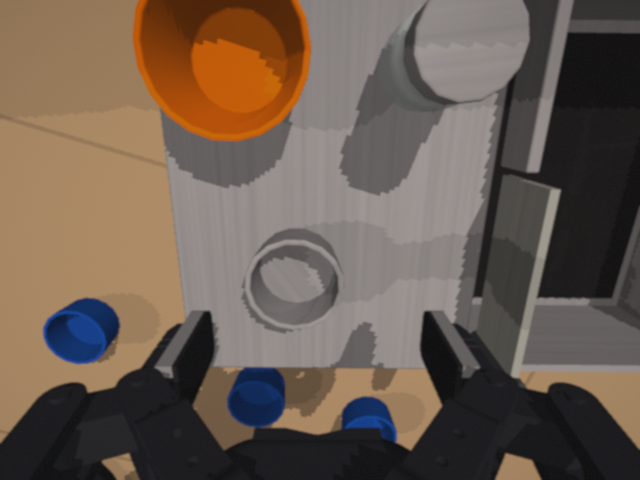

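The tin at (292, 280) lies between the fingers at about (190, 335) and (440, 335), and there's clear shelf under both. I'll lower, then push 45 mm along tool x.

```bash
python3 -m inch '[[[1,0,0,0.02,0,0,0],[1,0,0,0.035,0,0,0],[1,0,0,0.045,0,0,0],[1,0,0,0.05,0,0,0],[1,0,0,0.05,0,0,0],[1,0,0,0.05,0,0,0]]]' && python3 -m inch '[[[1,0.004,0,0,0,0,0],[1,0.008,0,0,0,0,0],[1,0.012,0,0,0,0,0],[1,0.016,0,0,0,0,0],[1,0.02,0,0,0,0,0],[1,0.024,0,0,0,0,0],[1,0.028,0,0,0,0,0],[1,0.032,0,0,0,0,0],[1,0.036,0,0,0,0,0],[1,0.036,0,0,0,0,0]]]'
cat >> h.py <<'E'
def look(n=None):
    K,M=cam('wrist');p,d=grab_frame('wrist');d=d.astype(float)
    if n: cv2.imwrite(f'pics/{n}.png',p[:,:,::-1])
    s=state();a=np.radians(16.6);ex=np.array([np.cos(a),np.sin(a)]);ey=np.array([-ex[1],ex[0]]);O=np.array([565.1,23.4])
    B=s['position'][:2]-O;t=(B@ex,B@ey);print('tcp bin',np.round(t,1),s['position'][2].round(1),s['wrist_force'].round(1),s['time_s'])
    W=cloud(K,M,d);b=W[...,:2]-O;bx,by=b@ex,b@ey;c=np.array(camera_info('wrist')['mount']);Q=cloud(K,c,d)
    m=(d>0)&(W[...,2]>94)&(W[...,2]<116)&(abs(Q[...,0])<40)&(by-t[1]<50)&(by-t[1]>-30)&(bx<15)
    q=np.stack([bx[m],by[m]],-1).astype(np.float32)
    if len(q): print('tin',len(q),cv2.minEnclosingCircle(q))
    m=(d>0)&(W[...,2]>114)&(W[...,2]<130)&(bx>-4)&(by>-45)&(by<48)&(bx<105)&(abs(Q[...,1])>14)
    if m.any(): print('flap angle ~',np.median(np.arctan2(bx[m],by[m]+50)),m.sum())
E
python3 -c "from h import *;look()"
```

```text
time_s: 2.7
position: [474.1, -14.3, 82.0]
eef_rot: [[0.956, 0.292, 0.001], [0.292, -0.956, 0.0], [0.001, 0.0, -1.0]]
wrist_force: [-0.1, 0.1, 0.3]
opening: 1.0
time_s: 3.53
position: [508.9, -3.6, 81.3]
eef_rot: [[0.956, 0.292, 0.0], [0.292, -0.956, -0.0], [0.0, 0.0, -1.0]]
wrist_force: [0.1, 0.7, 0.7]
opening: 0.998
tcp bin [-62.   -9.9] 81.2 [-1.   0.6 -0.2] 3.5833
tin 7947 ((-77.87677001953125, -4.738375186920166), 25.4600887298584)
flap angle ~ -0.029648387895643825 4925
```

The tin is sliding straight along the pad line, so I'll push on into the flap.

```bash
python3 -m inch '[[[1,0.004,0,0,0,0,0],[1,0.008,0,0,0,0,0],[1,0.012,0,0,0,0,0],[1,0.016,0,0,0,0,0],[1,0.02,0,0,0,0,0],[1,0.024,0,0,0,0,0],[1,0.028,0,0,0,0,0],[1,0.032,0,0,0,0,0],[1,0.036,0,0,0,0,0],[1,0.036,0,0,0,0,0]]]'
python3 -c "from h import *;look('w3')"
```

```text
time_s: 4.42
position: [543.4, 7.1, 81.3]
eef_rot: [[0.956, 0.293, 0.0], [0.293, -0.956, 0.0], [0.001, -0.0, -1.0]]
wrist_force: [-3.0, 1.8, 0.4]
opening: 0.998
tcp bin [-25.8  -9.3] 81.3 [-2.   2.9 -0.9] 4.4667
tin 8913 ((-23.85284996032715, -12.369597434997559), 44.16559982299805)
flap angle ~ 0.776024827415985 3770
```

View pics/w3.png

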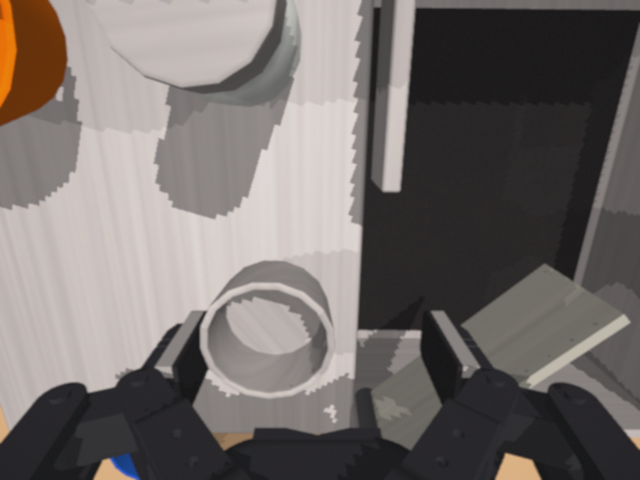

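The right finger at (450, 340) holds the flap open at about 0.78 rad. The tin at (268, 335) rests on the rear pad with a free path to the doorway. Continuing.

```bash
python3 -m inch '[[[1,0.004,0,0,0,0,0],[1,0.008,0,0,0,0,0],[1,0.012,0,0,0,0,0],[1,0.016,0,0,0,0,0],[1,0.02,0,0,0,0,0],[1,0.024,0,0,0,0,0],[1,0.028,0,0,0,0,0],[1,0.032,0,0,0,0,0],[1,0.034,0,0,0,0,0],[1,0.034,0,0,0,0,0]]]' && python3 -m inch '[[[1,0.002,0,0,0,0,0],[1,0.004,0,0,0,0,0],[1,0.006,0,0,0,0,0],[1,0.008,0,0,0,0,0],[1,0.01,0,0,0,0,0],[1,0.012,0,0,0,0,0],[1,0.013,0,0,0,0,0],[1,0.013,0,0,0,0,0],[1,0.013,0,0,0,0,0]]]'
python3 -c "from h import *;look('w4')"
```

```text
time_s: 5.3
position: [575.6, 16.8, 81.3]
eef_rot: [[0.956, 0.292, 0.001], [0.292, -0.956, 0.0], [0.001, 0.0, -1.0]]
wrist_force: [-1.7, 2.4, -1.1]
opening: 1.0
time_s: 6.05
position: [587.8, 20.6, 81.3]
eef_rot: [[0.956, 0.292, 0.001], [0.292, -0.956, 0.0], [0.001, 0.0, -1.0]]
wrist_force: [-1.3, 2.3, -1.2]
opening: 1.002
tcp bin [20.9 -9.2] 81.4 [-0.5  3.3 -0.1] 6.1
flap angle ~ 1.15059692356415 2551
```

View pics/w4.png

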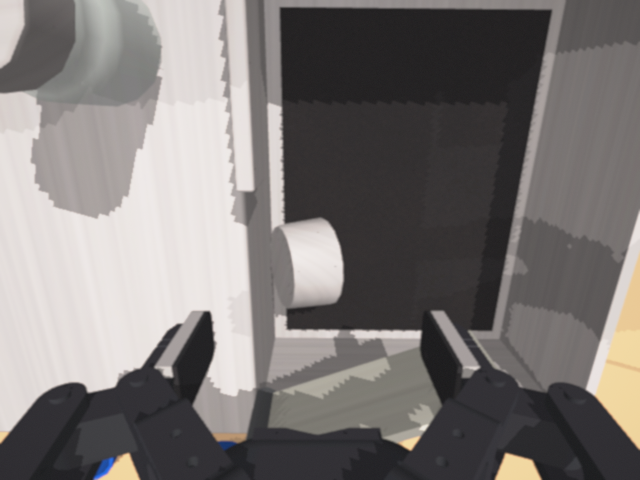

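The tin has dropped and shows at (308, 262) on the well floor while the finger still holds the flap at about 1.15 rad. I'll hold briefly and check its height and whether it's at rest.

```bash
python3 -m inch '[[[1,0,0,0,0,0,0],[1,0,0,0,0,0,0],[1,0,0,0,0,0,0],[1,0,0,0,0,0,0]]]'; cat > t.py <<'E'
from h import *
K,M=cam('wrist');p,d=grab_frame('wrist');W=cloud(K,M,d.astype(float))
O=np.array([565.1,23.4]);a=np.radians(16.6);ex=np.array([np.cos(a),np.sin(a)]);ey=np.array([-ex[1],ex[0]]);b=W[...,:2]-O
x,y=b@ex,b@ey;m=(d>0)&(W[...,2]>14)&(W[...,2]<82)&(x>0)&(x<140)&(y>-25)&(y<125)
q=np.stack([x,y,W[...,2]],-1)[m];print(len(q),np.percentile(q,[1,50,99],axis=0).round(1))
E
python3 t.py
```

```text
time_s: 6.43
position: [587.7, 20.5, 81.4]
eef_rot: [[0.956, 0.292, 0.0], [0.292, -0.956, 0.0], [0.0, -0.0, -1.0]]
wrist_force: [-0.3, 3.1, -0.5]
opening: 1.001
5204 [[  0.6 -22.4  31.3]
 [ 18.3   4.2  51.7]
 [ 35.1  20.7  59.7]]
```

The tin lies on its side, with its top at about 60 mm and its centre at about 33 mm. That's below the flap's sweep, so I'll lift the hand straight up.

```bash
python3 -m inch '[[[1,0,0,-0.03,0,0,0],[1,0,0,-0.07,0,0,0],[1,0,0,-0.11,0,0,0],[1,0,0,-0.15,0,0,0],[1,0,0,-0.17,0,0,0],[1,0,0,-0.17,0,0,0],[1,0,0,-0.17,0,0,0],[1,0,0,-0.17,0,0,0],[1,0,0,-0.17,0,0,0],[1,0,0,-0.17,0,0,0]]]'; python3 t.py; python3 -m inch '[[[1,0,0,0,0,0,0],[1,0,0,0,0,0,0],[1,0,0,0,0,0,0],[1,0,0,0,0,0,0],[1,0,0,0,0,0,0],[1,0,0,0,0,0,0],[1,0,0,0,0,0,0],[1,0,0,0,0,0,0]]]'; python3 t.py; python3 -c "from h import *;look('w5')"
```

```text
time_s: 7.32
position: [587.1, 20.2, 250.2]
eef_rot: [[0.956, 0.292, -0.002], [0.292, -0.956, -0.001], [-0.002, -0.0, -1.0]]
wrist_force: [-0.8, -1.4, -1.1]
opening: 0.999
1625 [[  0.8 -24.1  32.1]
 [ 18.1   1.2  51.6]
 [ 34.8  20.4  59.8]]
time_s: 8.03
position: [587.5, 20.4, 251.3]
eef_rot: [[0.956, 0.292, 0.0], [0.292, -0.956, 0.0], [0.0, -0.0, -1.0]]
wrist_force: [0.4, -0.3, 0.1]
opening: 0.998
1600 [[  0.7 -23.9  32.7]
 [ 18.    1.   51.8]
 [ 34.7  20.5  59.9]]
tcp bin [20.6 -9.3] 251.3 [-0.8  0.1 -2.2] 8.1333
tin 184 ((1.2558109760284424, 1.0204906463623047), 39.50991439819336)
flap angle ~ -0.003498224647746237 551
```

View pics/w5.png

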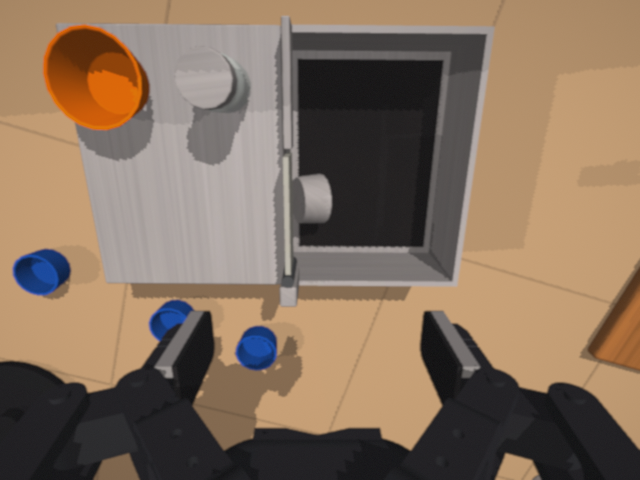

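The picture shows the flap shut (287, 215), the tin at rest in the well (315, 198), and the muffin cup and jar still standing in place. The hand is clear, so I'm handing in.

```bash
python3 -c "
from station import job
print(job.hand_in())"
```

```text
the job is handed in; nothing more can be done
None
```

The tin is in the wash-up bin and the job is handed in; the hand-in gives no verdict. I lowered the open gripper around the tin and pushed straight toward the doorway. The front finger held the flap open at about 0.78 rad, later about 1.15 rad, while the rear finger pushed the tin along the shelf until it dropped in. Then I lifted the hand straight up.

**Last checks, at about 8 s of the 32 s:**
- **Tin:** it lies on its side in the well, with its centre about 33 mm above the table and no movement between two readings.
- **Flap:** shut, measured at about 0 rad.
- **Hand:** clear of everything, about 250 mm above the table.
- **Forces:** the wrist force readings stayed at about 3 to 4 N during the push. I had no direct reading of the force on the tin or of any flap contact with it.
- **Other things:** the muffin cup and jar on the shelf look undisturbed in the final picture, but I did not re-measure them. The mug, lid, pan, rack and second cup were not checked again; the hand came near none of them.

No check failed. One "tin" reading in the final printout was false: the filter had picked up the shut flap.

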